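# Move the battery pack from the charger to the measuring readout

## Task

The battery pack is snapped into the charger. Pinch its two sprung side tabs together (gently, they crack under a hard squeeze), draw the freed pack straight up without wrenching at the catches, and snap it fully home, upright, in the empty bay of the readout, pressing it down gently against the sprung contact and letting both tabs spring back out before you take the hand away. Leave the tools lying round about undisturbed.

Things in the scene. Friction and masses are not known exactly. Their poses are not given: they have to be found in the camera images.
- pack: battery pack: grey block 34 (x) x 28 (y) x 76 mm tall, a sprung steel tab on its +y and -y sides; about 0.2 kg; symmetric under half a turn. Origin at the centre of its underside, z up. Tabs crack if squeezed by over 30 N each (60 N in all). Its tapered foot, 34 (x) x 46 (y) mm, fits either bay with 1.2 mm play each way.
- pack_center (a point): centre of the pack, 38 mm above its underside; axes as the pack. Pinch the ribbed, non-slip tabs from above, fingers closing along y, 9 to 38 mm above this point: there they are 20 mm wide (x), outer faces at y = +-24 mm, +-18 mm when pinched. Below that area a ledge (top 9 mm above this point) sticks out 6 mm from each tab and stops fingertips.
- tab_left (a joint): inward travel (m) of the tab on the pack's +y side: 0 sprung out, 0.006 fully in. Gives at 1.4 N, fully in at 5.6 N; 10 to 15 N a tab holds it in and carries the pack by friction. Lower down a barb on each tab catches under a lip of the bay; the pack passes only with both tabs in by about 5 mm.
- tab_right (a joint): the same for the tab on the pack's -y side
- charger: charger: grey dock 74 x 96 mm fixed to the bench, bay walls 52 mm high, no display; holds the pack at the start, tabs on its +y and -y sides, pack underside 13.7 mm above the charger's. Origin under the bay's axis, z up. If the pack does not lift with a few newtons, the tabs are still caught; pulling over 40 N damages the catches.
- readout: digital readout: grey unit fixed to the bench, a display head 90 mm high 65 to 110 mm from the bay's axis on its +x side. Origin under the bay's axis, z up. Its empty bay, like the charger's, is in a cradle clamped by the last user 0 to 18 mm above its lowest setting; this height is not measured, so feel for the bottom. Pressing over 35 N damages it.
- readout_bay (a point): centre of the mouth of the readout's bay with the cradle at its lowest (52 mm above the unit's underside; the true mouth is 0 to 18 mm higher); axes as the readout. Opening 36 (x) x 50 (y) mm; tabs go on its y sides, either way round. With tabs held in, the pack goes down to a hard stop, underside 40 mm below the true mouth; catches engage if the tabs spring out less than 2 mm above that stop.
- contact (a joint): travel (m) of the sprung contact plate in the readout's bay: 0 up, 0.008 fully down (pack at its hard stop). The pack meets it 8 mm above the stop; it pushes back with 3.2 N, rising to 6.4 N at the stop, beyond which the force climbs steeply. Let go with the tabs caught, the pack rises 2 mm and stays (0.006); if not caught, it is pushed back up.
- cold_chisel: cold chisel lying on the bench, 150 mm long; bystander, leave alone; origin at the centre of its underside
- v_block: small steel V-block, 46 x 44 x 36 mm; bystander, leave alone; origin at the centre of its underside
- layout_ink: small capped bottle, 41 mm across, 72 mm tall; bystander, leave alone; origin at the centre of its underside
- centre_punch: centre punch lying on the bench, 105 mm long; bystander, leave alone; origin at the centre of its underside
- try_square: small try square lying flat, 121 x 75 mm; bystander, leave alone; origin at the centre of its underside
Things that resemble listed ones, but are neither listed nor needed, are in the scene too. Leave any brown or orange look-alike of the pack alone.

How it is judged:
On the way:
1. the pack has been drawn up clear of the charger (z of pack_center in the frame of charger above 0.098 m), for 0.1 s.
At the end, for the whole second after the job is handed in: The pack stands upright (within 0.08 rad) in the readout's bay, its centre within 4 mm of the bay's axis held down by the catches so that it keeps the sprung contact plate depressed by more than 4 mm, both tabs sprung out to within 2 mm, at rest (horizontal distance between pack_center and readout_bay below 0.004 m and value of joint contact above 0.004 m and angle between pack_center's own z axis and vertical below 0.08 rad and value of joint each of tab_left, tab_right below 0.002 m and linear speed of pack below 0.02 m/s); the robot touches nothing.
It fails at once if the pack and its tabs are squeezed or pushed by the fingers with more than 60 N in all (30 N a tab) (contact force between the fingers and pack above 60 N).
It fails at once if the pack is wrenched against the charger with more than 40 N (contact force between pack and charger above 40 N).
It fails at once if the pack is pressed into the readout with more than 35 N (contact force between pack and readout above 35 N).
It fails at once if a tool lying on the bench is shifted by more than 20 mm (distance of any of cold_chisel, v_block, layout_ink, centre_punch, try_square from where it was at the start of the episode above 0.02 m).
It also fails if it takes over 64 s, if anything falls off the work surface, if the arm or the gripper's body presses on something with over 40 N, if the wrist force passes 120 N, or if a joint passes its speed limit or range.

## Robot

A 6-joint arm with a two-finger parallel gripper is mounted at the origin on a cart in front of the work surface, level with it; the furniture and walls round the work are solid. World frame = base frame: x ahead of the robot, y to its left, z up, the work surface at z = 0. Lengths are in m, angles in rad, forces in N, time in s.
With the tool pointing down it reaches from about 0.25 to 0.85 m from the base axis. Payload 12.5 kg.
Tool frame: the origin (TCP) lies at the very end of the fingers, on their centre line; the grasp point (between the pads) lies 19 mm behind it; z points along the fingers, y is the direction in which the jaws open and shut (so a half turn about z gives the same grasp; the last joint's range is limited). The gripper opens to 93 mm and grips with 3 to 60 N. Pads are 15 mm wide; open, the fingers measure 128 mm over their backs; the gripper's body (75 mm by 188 mm) begins 65 mm behind the grasp point.
Start: joints at [-1.314, 0.351, 1.652, -0, 1.139, -0.085], TCP at [0.184, -0.518, 0.219] pointing down, gripper open.
Joint ranges: [-2.75, 2.75], [-0.79, 2.1], [0.01, 2.65], [-1.57, 4.71], [0.07, 3.14], [-2.87, 2.87]. Speed limits (rad/s): [2.22, 2.22, 2.79, 3.14, 3.14, 3.14].

## Interface

Orientations are given as [roll, pitch, yaw] about the fixed x, y, z axes, in that order (R = Rz(yaw) Ry(pitch) Rx(roll)).
In Python, from plant import arm gives the robot as it stands. The module is installed in compiled form; this text tells all that it offers.
- The arm moves only by the tool carry_out, never from a script. Its argument "rows" is a list of rows, each a list of 7 numbers: the closure, from -1 (fully open) to 1 (shut), then the shift along the tool's x, y, z in m, then the turn, a rotation vector about the tool's x, y, z in degrees. A call has 1 to 10 rows; each row is the pose to reach, as a shift and turn from the pose commanded when the call began, along the tool's axes at that moment; what a row does not reach only later rows make up. A row lasts 1/12 s, in which the tool goes at most 41.7 mm and 7.16 degrees, less where a joint would pass 70% of its speed; a pose out of reach is approached as far as the arm can. A call with a gripper value outside its range is refused whole. The fingers move at their own pace and stop on an object; the grip force is fixed at half the most. Time passes only in rows, so rows that repeat a pose let the fingers close. It gives the time, the measured TCP pose, the force and the opening at its end, in the units of the state.
- arm.state(): the state, without advancing time (a new reading comes with each control period).
- arm.read_camera(name): name is "side" or "top" or "wrist"; returns the picture (420x560x3 uint8, red, green, blue); there is no depth.
- arm.camera_params(name): a dict with "fx", "fy", "cx", "cy" (pixels), "T" (4x4, takes a point from camera to world coordinates). Camera axes: x right, y down, z forward; pixel columns grow to the right and rows downward; lengths in m; the calibration is good to about 2 mm. The wrist camera is an equidistant fisheye: a pixel r from the principal point sees the ray r / f radians off the axis. A picture is of the moment at which its call begins: read the wrist's pose just before it. camera_params takes no time and is no camera call; for the wrist camera it gives the pose at the moment of the call.
- arm.close_job(): hands the job in, once; it reports no verdict.
Trained networks look in the newest picture that a camera, given by its name, has taken for a name from the list of things; names that differ only in an ending like _2 or _b are one class to them, and where a whole thing is asked for, a point or a joint stands for the part that bears it (a point fixed in the world has none). Each returns a list of dicts, best first, with "confidence" (0 to 1); they miss things now and then, are a little off and sometimes report something else, mostly with a low value. They report only what shows in the picture. A call takes as long as a camera call. They do not tell look-alikes from the thing itself.
- arm.spot_in(target, camera): "box" ([centre column, centre row, width, height] in pixels, round what is visible of it).
- arm.masks_of(target, camera): "pixels" (420x560 bool, what is visible of it) and "box" ([centre column, centre row, width, height] in pixels, round what is visible of it).
The state is a dict: "time_s": time; "joint_positions": joint angles; "qd": joint speeds; "joint_efforts": joint torques, N m; "eef_pos": TCP position; "eef_rot": TCP orientation; "ft_force": force on the tool from outside, world axes, zero at the start; "torque": the same for the moment, N m; "grip_width": opening from 0.0 (shut) to 1.0 (fully open).
Only numpy, scipy, OpenCV 4.12 (cv2) and the standard library are available. Lean on these libraries where they do the work, as an engineer would, in place of code of your own. Each camera call takes 0.05 s, during which the arm holds its last target. There are 200 camera calls.

## Working session

There is one attempt and no reset: what is moved stays moved. The work goes in short steps, Python scripts to look and compute and a tool call to move; the robot and the scene stay as the last step left them, time stands still between calls to the robot, and variables do not carry over. Pictures are saved under pics/ and viewed, about 8 in all and at most 12, crops included, and the job is handed in when it is done.

Besides the shell and the picture viewer there is one more tool, called after "Call:" by a JSON object that holds its "op" and its "data", one argument or row to a line. carry_out: Moves the arm, as the interface text tells. Its arguments: {"type":"object","properties":{"rows":{"type":"array","items":{"type":"array","items":{"type":"number"}}}},"required":["rows"]}

```bash
mkdir -p pics
cat > h.py <<'E'
import numpy as np, cv2
from plant import arm
def save(n,im,s=1,crop=None):
    if crop: x0,y0,x1,y1=crop; im=im[y0:y1,x0:x1]
    cv2.imwrite('pics/'+n,cv2.resize(im[:,:,::-1],None,fx=s,fy=s,interpolation=cv2.INTER_CUBIC))
def ray(p,u,v):
    return p['T'][:3,3],p['T'][:3,:3]@np.array([(u-p['cx'])/p['fx'],(v-p['cy'])/p['fy'],1])
def at(p,u,v,z):
    o,d=ray(p,u,v); return o+d*(z-o[2])/d[2]
def proj(p,X):
    X=np.asarray(X,float).reshape(-1,3); c=(X-p['T'][:3,3])@p['T'][:3,:3]
    return np.c_[p['fx']*c[:,0]/c[:,2]+p['cx'],p['fy']*c[:,1]/c[:,2]+p['cy']]
E
python3 - <<'E'
from h import *
np.set_printoptions(precision=4,suppress=True)
for c in ['top','side']:
    im=arm.read_camera(c); np.save(c+'.npy',im); save(c+'0.png',im,1.4)
    p=arm.camera_params(c); print(c,p)
    for t in ['pack','charger','readout']:
        for d in arm.spot_in(t,c)[:4]: print(t,np.round(d['box'],1),round(d['confidence'],2))
print(arm.state())
E
```

```text
top {'fx': 382.857455804595, 'fy': 382.857455804595, 'cx': 277.4309919200821, 'cy': 210.5874642664138, 'T': array([[-0.0249, -0.9953,  0.0936,  0.4872],
       [-0.9995,  0.0268,  0.0189, -0.0931],
       [-0.0213, -0.0931, -0.9954,  0.8928],
       [ 0.    ,  0.    ,  0.    ,  1.    ]])}
pack [322.4 200.6  23.9  24.9] 0.93
pack [363.9 241.   29.2  14.6] 0.69
pack [389.2 196.5  22.5  30.2] 0.65
charger [357.2 241.5  43.2  34. ] 0.67
readout [190.9 233.7  61.9  72.9] 0.75
side {'fx': 426.0310526146407, 'fy': 426.0310526146407, 'cx': 281.2729034886052, 'cy': 208.06673368141855, 'T': array([[ 0.9675,  0.1135, -0.2261,  0.755 ],
       [ 0.2529, -0.4612,  0.8505, -0.831 ],
       [-0.0078, -0.88  , -0.4749,  0.5046],
       [ 0.    ,  0.    ,  0.    ,  1.    ]])}
pack [282.9 253.8  26.2  46.7] 0.69
pack [265.  309.4  38.4  44.6] 0.59
pack [220.4 258.2  22.3  33. ] 0.57
charger [219.4 283.   51.6  51.2] 0.94
readout [287.9 188.4  71.5  49.3] 0.62
{'time_s': 0.4, 'joint_positions': array([-1.3136,  0.3508,  1.6519,  0.    ,  1.1391, -0.0846]), 'qd': array([-0.001 , -0.0003, -0.0012, -0.0008,  0.0005, -0.0002]), 'joint_efforts': array([ -0.0002, -49.6836, -28.5218,   0.07  ,   0.023 ,  -0.    ]), 'eef_pos': array([ 0.1844, -0.5181,  0.2185]), 'eef_rot': array([-3.1414, -0.    ,  0.3418]), 'ft_force': array([-0.0136, -0.1297,  0.515 ]), 'torque': array([-0.0002,  0.0184, -0.005 ]), 'grip_width': 1.0014980154715396}
```

View pics/top0.png

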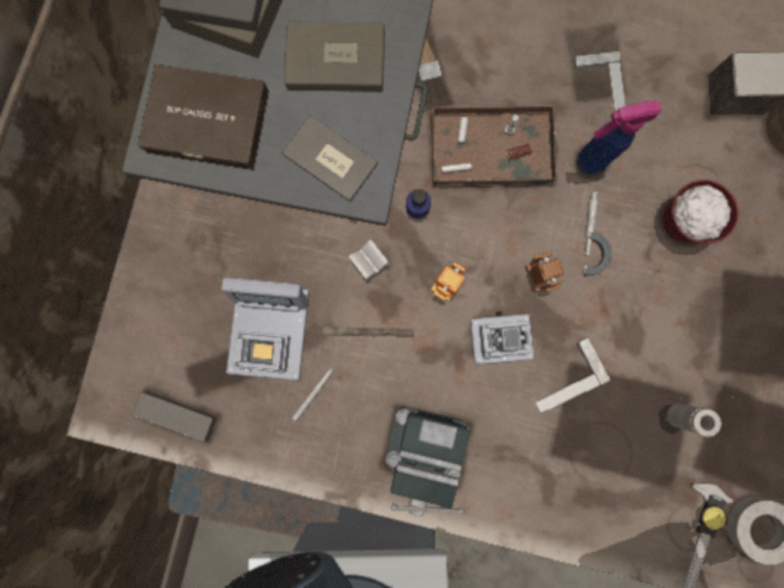

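View pics/side0.png

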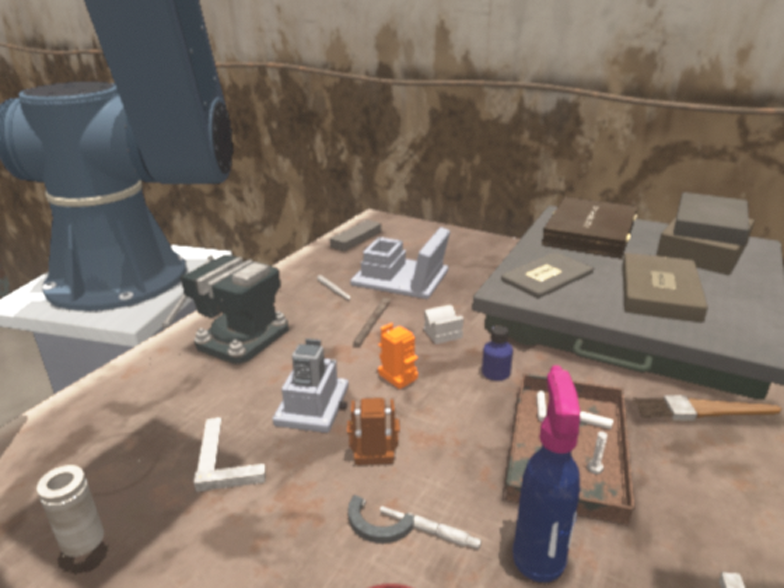

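Top view (in 1.4x display pixels): the charger with the grey pack is at (503,339) and the readout with its empty bay at (265,345). The orange (449,282) and brown (545,270) packs are look-alikes. I'll confirm the pack in an enlarged crop and measure both docks.

Run:
```python
from h import *
np.set_printoptions(precision=4,suppress=True)
T=np.load('top.npy');S=np.load('side.npy')
a=cv2.resize(T[215:270,325:395],(400,314),interpolation=2);b=cv2.resize(T[190:280,150:230],(279,314),interpolation=2)
c=cv2.resize(S[235:310,190:255],(251,290),interpolation=2);d=cv2.resize(S[155:215,245:325],(387,290),interpolation=2)
save('crop.png',np.vstack([np.hstack([a,b]),np.pad(np.hstack([c,d]),((0,0),(0,41),(0,0)))]))
p=arm.camera_params('top')
arm.read_camera('top')
for t in ['charger','readout','pack']:
    for m in arm.masks_of(t,'top')[:3]:
        px=np.argwhere(m['pixels'])[:,::-1].astype(np.float32)
        r=cv2.minAreaRect(px); bp=cv2.boxPoints(r)
        print(t,round(m['confidence'],2),np.round(m['box'],1),r)
        print(np.array([at(p,*q,0.0 if t!='pack' else .09)[:2] for q in bp]).round(4).tolist())
```

```text
charger 0.9 [358.2 240.8  45.   35.1] ((357.4876708984375, 240.36474609375), (36.84805679321289, 43.81930923461914), 84.80557250976562)
[[0.5362, -0.2071], [0.5428, -0.3085], [0.458, -0.312], [0.4514, -0.2115]]
readout 0.83 [191.3 235.   63.2  77.6] ((187.06661987304688, 234.48406982421875), (61.55033874511719, 68.43739318847656), 4.969740867614746)
[[0.4496, 0.2156], [0.6092, 0.2023], [0.5925, 0.057], [0.434, 0.0725]]
pack 0.76 [321.9 198.4  26.5  25. ] ((320.576904296875, 200.3845977783203), (15.808955192565918, 27.735008239746094), 33.690067291259766)
[[0.5675, -0.1388], [0.6156, -0.1729], [0.5962, -0.1999], [0.5482, -0.1658]]
pack 0.65 [361.5 240.8  32.3  18.9] ((362.5, 241.0), (16.0, 29.0), 90.0)
[[0.5117, -0.224], [0.5102, -0.2842], [0.4771, -0.2825], [0.4785, -0.2226]]
pack 0.6 [388.6 196.2  27.2  27.3] ((389.45001220703125, 193.85000610351562), (26.563129425048828, 24.349536895751953), 71.56504821777344)
[[0.6112, -0.2822], [0.6262, -0.3314], [0.5723, -0.346], [0.5574, -0.2971]]
```

View pics/crop.png

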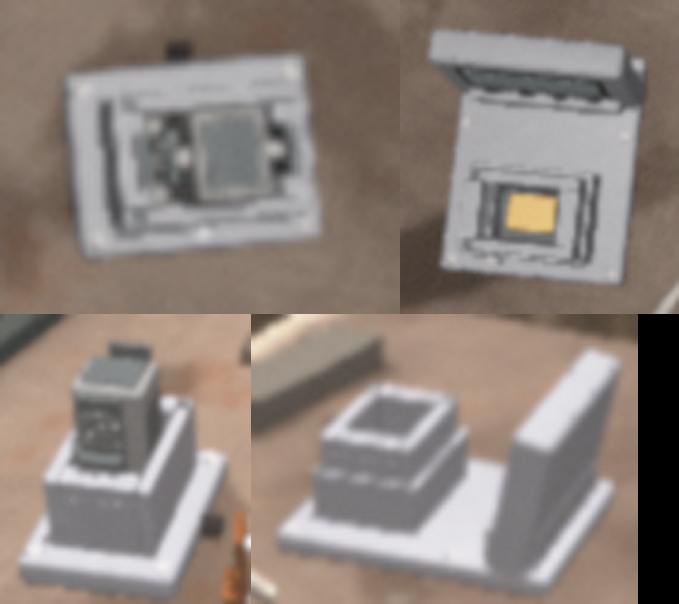

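The grey pack in the charger at top-camera pixel (362,241) is the one meant: it sits in the dock, is grey, and has tabs on its ±y sides. The readout's empty bay, with its yellow contact, is at about (187,250). Next I work out the hover move.

```bash
cat >> h.py <<'E'
from scipy.spatial.transform import Rotation as R
def move(pos,yaw,roll=np.pi):
    s=arm.state(); C=R.from_euler('xyz',s['eef_rot']); G=R.from_euler('xyz',[roll,0,yaw])
    return np.round(C.inv().apply(np.array(pos)-s['eef_pos'])*1000,1), np.round((C.inv()*G).as_rotvec(degrees=True),2)
E
python3 - <<'E'
from h import *
np.set_printoptions(precision=4,suppress=True)
p=arm.camera_params('top')
s=400/70
A=[at(p,325+u/s,215+v/s,.006)[:2] for u,v in [(68,75),(303,55),(320,235),(85,258)]]
B=[at(p,325+u/s,215+v/s,.0897)[:2] for u,v in [(195,110),(265,105),(268,195),(200,200)]]
s=279/80
C=[at(p,150+(u-400)/s,190+v/s,.006)[:2] for u,v in [(442,268),(620,283),(640,75)]]
D=[at(p,150+(u-400)/s,190+v/s,.06)[:2] for u,v in [(475,178),(592,180),(590,262),(468,256)]]
E=[at(p,150+(u-400)/s,190+v/s,.028)[:2] for u,v in [(508,193),(558,195),(556,231),(506,229)]]
for X in (A,B,C,D,E):
    X=np.array(X);print(X.tolist(),X.mean(0),np.linalg.norm(np.diff(X,axis=0),axis=1))
print(move([.48,-.26,.30],.065))
E
```

```text
[[0.526204242448247, -0.21260570774117032], [0.5318206656910038, -0.3074389090669226], [0.4595637486689817, -0.31065674652710507], [0.4526949560748069, -0.21651417651388927]] [ 0.4926 -0.2618] [0.095  0.0723 0.0944]
[[0.5085571234591305, -0.24702554604836297], [0.5097269621868926, -0.2725279593050241], [0.47705700964843023, -0.27205668319189735], [0.47585857673526505, -0.247375362392035]] [ 0.4928 -0.2597] [0.0255 0.0327 0.0247]
[[0.44724284208981824, 0.19348152312237193], [0.4346215256571296, 0.07524938738306709], [0.572093223728648, 0.06054877844962668]] [0.4847 0.1098] [0.1189 0.1383]
[[0.5049900755613436, 0.15543765676812982], [0.5018925312842946, 0.08195578400404054], [0.451168023636859, 0.08356969783742398], [0.45668980931606706, 0.15977099700072195]] [0.4787 0.1202] [0.0735 0.0508 0.0764]
[[0.495427362560358, 0.14344747993006907], [0.49332284230741985, 0.11087426211143796], [0.470176420828691, 0.11228531785972605], [0.47225406169144357, 0.14477924834844458]] [0.4828 0.1278] [0.0326 0.0232 0.0326]
(array([ 365.1, -144.1,  -81.3]), array([-0.  , -0.  , 15.86]))
```

Call:
{"op": "carry_out", "data": {
  "rows": [
    [-1,0.365,-0.144,-0.081,0,0,16],
    [-1,0.365,-0.144,-0.081,0,0,16],
    [-1,0.365,-0.144,-0.081,0,0,16],
    [-1,0.365,-0.144,-0.081,0,0,16],
    [-1,0.365,-0.144,-0.081,0,0,16],
    [-1,0.365,-0.144,-0.081,0,0,16],
    [-1,0.365,-0.144,-0.081,0,0,16],
    [-1,0.365,-0.144,-0.081,0,0,16],
    [-1,0.365,-0.144,-0.081,0,0,16],
    [-1,0.365,-0.144,-0.081,0,0,16]
  ]
}}

```text
time_s: 1.43
eef_pos: [0.482, -0.2579, 0.3005]
eef_rot: [3.141, -0.001, 0.064]
ft_force: [-0.4, -0.6, -0.1]
grip_width: 0.999
```

Call:
{"op": "carry_out", "data": {
  "rows": [
    [-1,0,0,0,0,0,0],
    [-1,0,0,0,0,0,0],
    [-1,0,0,0,0,0,0],
    [-1,0,0,0,0,0,0]
  ]
}}

```text
time_s: 1.77
eef_pos: [0.4792, -0.2608, 0.2993]
eef_rot: [-3.141, 0.001, 0.061]
ft_force: [-1.1, -0.0, 0.4]
grip_width: 0.997
```

Run:
```python
from h import *
np.set_printoptions(precision=4,suppress=True)
s=arm.state();print(s['eef_pos'],s['eef_rot'],s['qd'],s['ft_force'])
p=arm.camera_params('wrist');print(p)
im=arm.read_camera('wrist');np.save('w1.npy',im);save('w1.png',im,1.4)
for t in ['pack','charger']:
    for d in arm.spot_in(t,'wrist')[:3]: print(t,np.round(d['box'],1),round(d['confidence'],2))
```

```text
[ 0.4792 -0.2608  0.2993] [-3.1414  0.0006  0.0614] [-0.0062 -0.0004 -0.0003 -0.0007  0.0005  0.0012] [-1.1443 -0.0351  0.4079]
{'fx': 325.19226210127806, 'fy': 325.19226210127806, 'cx': 279.23081091244285, 'cy': 213.93379485140855, 'T': array([[ 0.0611, -0.9522, -0.2993,  0.5639],
       [-0.9981, -0.0583, -0.0182, -0.2553],
       [-0.0001,  0.2998, -0.954 ,  0.4656],
       [ 0.    ,  0.    ,  0.    ,  1.    ]])}
pack [222.2  96.6  42.6  45.8] 0.89
pack [280.6 172.3  48.8  31.5] 0.8
pack [336.7  95.2  43.8  45.7] 0.67
charger [278.1 161.6  68.5  60.3] 0.8
```

View pics/w1.png

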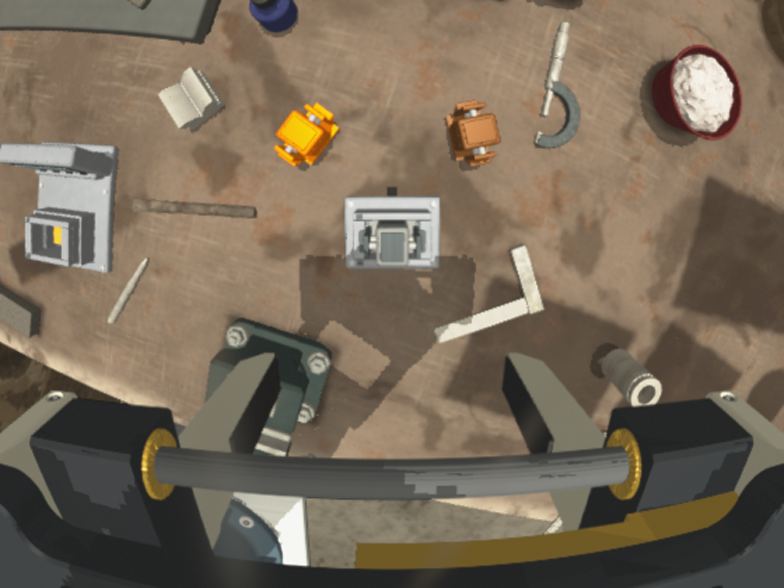

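The wrist view shows the charger square to the tool at about (280,166) in camera pixels, with the grey pack top at about (280,174). Next, an enlarged crop for exact corners.

```bash
cat >> h.py <<'E'
def fproj(p,X):
    X=np.asarray(X,float).reshape(-1,3); c=(X-p['T'][:3,3])@p['T'][:3,:3]
    r=np.hypot(c[:,0],c[:,1]); th=np.arctan2(r,c[:,2])
    return np.c_[p['cx']+p['fx']*th*c[:,0]/r,p['cy']+p['fy']*th*c[:,1]/r]
def fat(p,u,v,z):
    a=np.array([u-p['cx'],v-p['cy']])/p['fx']; th=np.linalg.norm(a)
    d=p['T'][:3,:3]@np.r_[a/th*np.sin(th),np.cos(th)]; o=p['T'][:3,3]; return o+d*(z-o[2])/d[2]
E
python3 - <<'E'
from h import *
im=np.load('w1.npy'); save('w1c.png',im,8,(240,135,320,197))
import pickle; pickle.dump(arm.camera_params('wrist'),open('w1p.pkl','wb'))
E
```

```text
(no output)
```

View pics/w1c.png

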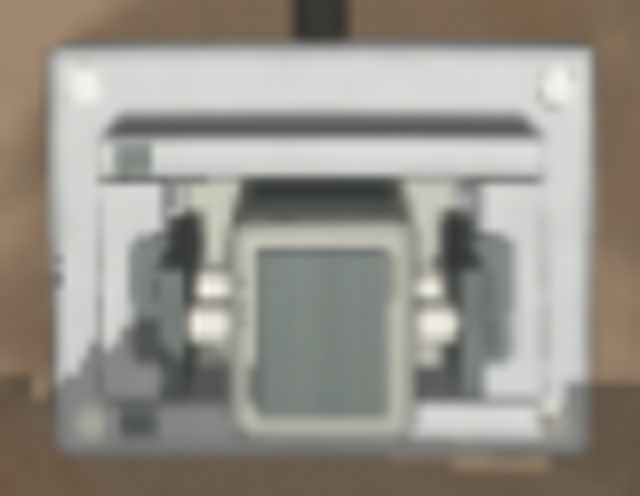

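Run:
```python
from h import *; import pickle
np.set_printoptions(precision=4,suppress=True)
p=pickle.load(open('w1p.pkl','rb'))
def pts(L,z): return np.array([fat(p,240+x/8-.44,135+y/8-.44,z)[:2] for x,y in L])
for L,z in [([(235,222),(413,222),(413,435),(235,437)],.0897),([(53,47),(592,47),(588,455),(60,455)],.006)]:
    X=pts(L,z);print(X.tolist(),X.mean(0),np.linalg.norm(np.diff(X,axis=0),axis=1))
    d=X[0]-X[1]+X[3]-X[2];print('yaw',np.arctan2(-d[0],d[1]))
tabs=pts([(130,300),(515,300)],.076); print(tabs)
print(move([.491,-.2605,.15],.061))
```

```text
[[0.5083176381141167, -0.24674250774239465], [0.5098987311006536, -0.27260317096849324], [0.4780522060053152, -0.27480447693956767], [0.4761407007976426, -0.24847240123851322]] [ 0.4931 -0.2607] [0.0259 0.0319 0.0264]
yaw 0.06681770351880607
[[0.5255921744537619, -0.21099418626611624], [0.5313966119858337, -0.3058878351515572], [0.4572509555954722, -0.3112753026319715], [0.45139480302287666, -0.21524783783527518]] [ 0.4914 -0.2609] [0.0951 0.0743 0.0962]
yaw 0.060999663327581714
[[ 0.4934 -0.2311]
 [ 0.497  -0.2895]]
(array([ 11.7,   0.4, 149.5]), array([-0.01,  0.02,  0.01]))
```

Two views agree: pack at (0.4925, -0.2607), yaw 0.063. I'll descend above it.

Call:
{"op": "carry_out", "data": {
  "rows": [
    [-1,0.013,0.0006,0.03,0,0,0],
    [-1,0.013,0.0006,0.06,0,0,0],
    [-1,0.013,0.0006,0.09,0,0,0],
    [-0.4,0.013,0.0006,0.12,0,0,0],
    [-0.4,0.013,0.0006,0.15,0,0,0],
    [-0.4,0.013,0.0006,0.17,0,0,0],
    [-0.4,0.013,0.0006,0.18,0,0,0],
    [-0.4,0.013,0.0006,0.18,0,0,0],
    [-0.4,0.013,0.0006,0.18,0,0,0],
    [-0.4,0.013,0.0006,0.18,0,0,0]
  ]
}}

```text
time_s: 2.75
eef_pos: [0.4936, -0.2605, 0.1211]
eef_rot: [3.14, -0.002, 0.062]
ft_force: [-0.5, -0.4, 0.6]
grip_width: 0.701
```

Run:
```python
from h import *
np.set_printoptions(precision=4,suppress=True)
s=arm.state();print(s['time_s'],s['eef_pos'],s['eef_rot'],s['ft_force'],s['grip_width'])
print(move([.4925,-.2607,.066],.063))
im=arm.read_camera('wrist');save('w2.png',im,1.4,)
```

```text
2.75 [ 0.4936 -0.2605  0.1211] [ 3.1403 -0.0018  0.0623] [-0.5274 -0.3572  0.6219] 0.7013294736011534
(array([-1.3,  0. , 55.1]), array([ 0.08, -0.1 , -0.04]))
```

View pics/w2.png

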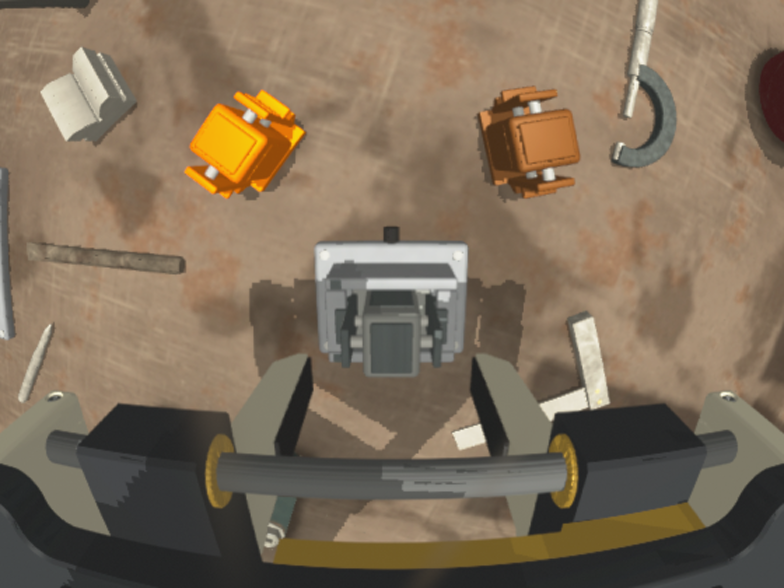

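The pack (column 391) is midway between the fingers (311 and 471), so I go down.

Call:
{"op": "carry_out", "data": {
  "rows": [
    [-0.4,0,0,0.015,0,0,0],
    [-0.4,0,0,0.03,0,0,0],
    [-0.4,0,0,0.04,0,0,0],
    [-0.4,0,0,0.048,0,0,0],
    [-0.4,0,0,0.054,0,0,0],
    [-0.2,0,0,0.054,0,0,0],
    [-0.05,0,0,0.054,0,0,0],
    [-0.05,0,0,0.054,0,0,0]
  ]
}}

```text
time_s: 3.47
eef_pos: [0.4934, -0.2601, 0.0663]
eef_rot: [3.141, -0.001, 0.063]
ft_force: [0.0, -0.3, -0.2]
grip_width: 0.546
```

Call:
{"op": "carry_out", "data": {
  "rows": [
    [0.03,0,0,0,0,0,0],
    [0.06,0,0,0,0,0,0],
    [0.1,0,0,0,0,0,0],
    [0.13,0,0,0,0,0,0],
    [0.16,0,0,0,0,0,0],
    [0.19,0,0,0,0,0,0],
    [0.19,0,0,0,0,0,0]
  ]
}}

```text
time_s: 4.05
eef_pos: [0.4934, -0.2603, 0.0663]
eef_rot: [3.141, -0.001, 0.062]
ft_force: [-1.1, -0.9, 5.5]
grip_width: 0.411
```

Call:
{"op": "carry_out", "data": {
  "rows": [
    [0.21,0,0,0,0,0,0],
    [0.23,0,0,0,0,0,0],
    [0.25,0,0,0,0,0,0],
    [0.25,0,0,0,0,0,0],
    [0.25,0,0,0,0,0,0]
  ]
}}

```text
time_s: 4.47
eef_pos: [0.4935, -0.2605, 0.0664]
eef_rot: [3.14, -0.001, 0.063]
ft_force: [-0.5, -2.1, 6.4]
grip_width: 0.38
```

Call:
{"op": "carry_out", "data": {
  "rows": [
    [0.28,0,0,0,0,0,0],
    [0.28,0,0,0,0,0,0],
    [0.28,0,0,0,0,0,0]
  ]
}}

```text
time_s: 4.72
eef_pos: [0.4935, -0.2605, 0.0665]
eef_rot: [3.14, -0.001, 0.063]
ft_force: [-1.3, -1.8, 9.0]
grip_width: 0.363
```

Run:
```python
from h import *
a=arm.read_camera('wrist')[200:330,200:360]; b=arm.read_camera('side')[190:320,170:280]
f=lambda i:cv2.resize(i,None,fx=450/130,fy=450/130,interpolation=2)
m=np.hstack([f(a),f(b)]); save('g1.png',m,790/m.shape[1])
```

```text
(no output)
```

View pics/g1.png

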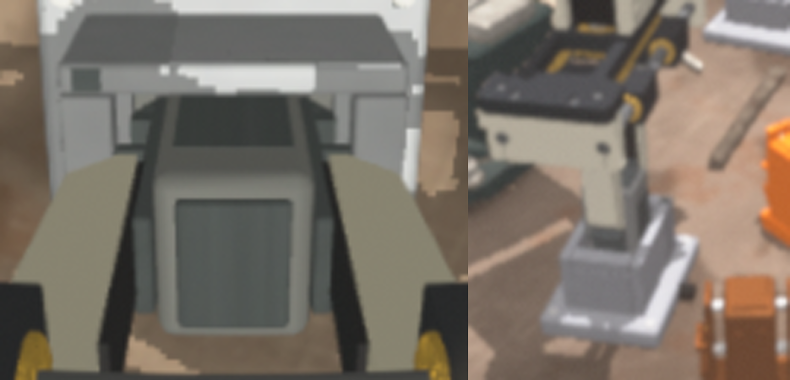

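Both pads sit flat on the tabs. Now a gentle lift test in small steps.

Call:
{"op": "carry_out", "data": {
  "rows": [
    [0.28,0,0,-0.001,0,0,0],
    [0.28,0,0,-0.002,0,0,0],
    [0.28,0,0,-0.003,0,0,0],
    [0.28,0,0,-0.003,0,0,0]
  ]
}}

```text
time_s: 5.15
eef_pos: [0.4929, -0.2598, 0.0686]
eef_rot: [-3.141, 0.0, 0.063]
ft_force: [0.1, -0.2, -1.2]
grip_width: 0.364
```

Call:
{"op": "carry_out", "data": {
  "rows": [
    [0.28,0,0,-0.001,0,0,0],
    [0.28,0,0,-0.002,0,0,0],
    [0.28,0,0,-0.003,0,0,0],
    [0.28,0,0,-0.004,0,0,0],
    [0.28,0,0,-0.004,0,0,0]
  ]
}}

```text
time_s: 5.57
eef_pos: [0.4931, -0.26, 0.0729]
eef_rot: [3.141, -0.0, 0.063]
ft_force: [-0.7, -0.6, -1.5]
grip_width: 0.369
```

Call:
{"op": "carry_out", "data": {
  "rows": [
    [0.28,0,0,-0.005,0,0,0],
    [0.28,0,0,-0.01,0,0,0],
    [0.28,0,0,-0.018,0,0,0],
    [0.28,0,0,-0.028,0,0,0],
    [0.28,0,0,-0.04,0,0,0],
    [0.28,0,0,-0.055,0,0,0],
    [0.28,0,0,-0.075,0,0,0],
    [0.28,0,0,-0.09,0,0,0],
    [0.28,0,0,-0.1,0,0,0],
    [0.28,0,0,-0.1,0,0,0]
  ]
}}

```text
time_s: 6.4
eef_pos: [0.4939, -0.2605, 0.1754]
eef_rot: [3.139, -0.003, 0.063]
ft_force: [-0.1, 0.4, -2.0]
grip_width: 0.367
```

Run:
```python
from h import *
print(arm.state()['ft_force'])
a=arm.read_camera('wrist')[170:330,190:370]; b=arm.read_camera('side')[150:320,170:290]
f=lambda i:cv2.resize(i,(int(450*i.shape[1]/i.shape[0]),450),interpolation=2)
m=np.hstack([f(a),f(b)]); save('g2.png',m,790/m.shape[1])
```

```text
[-0.06579128  0.40286564 -1.96964697]
```

View pics/g2.png

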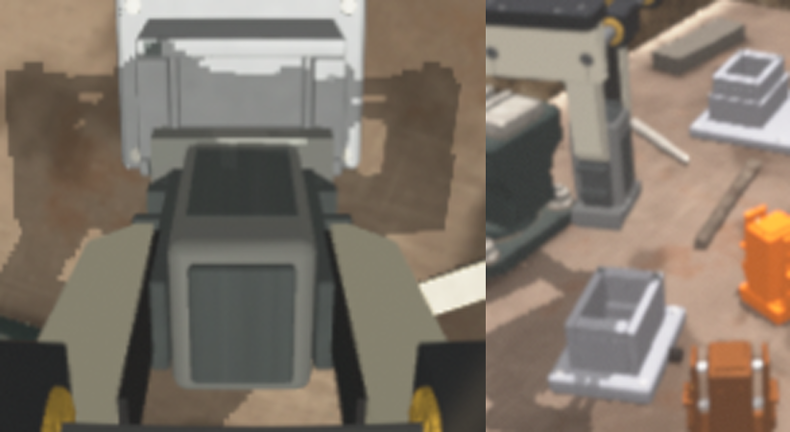

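The pack came out cleanly: the side view shows the charger empty, and the wrist force is about -2 N, which matches the pack's weight. Next I move toward the readout to measure it.

Run:
```python
from h import *
print(move([.44,.127,.28],-.106))
```

```text
(array([ -28.6, -389.4, -107.4]), array([ 0.01, -0.01,  9.66]))
```

Call:
{"op": "carry_out", "data": {
  "rows": [
    [0.28,0,-0.01,-0.03,0,0,1],
    [0.28,-0.005,-0.04,-0.06,0,0,2],
    [0.28,-0.01,-0.08,-0.09,0,0,4],
    [0.28,-0.015,-0.12,-0.107,0,0,5],
    [0.28,-0.018,-0.16,-0.107,0,0,6],
    [0.28,-0.02,-0.2,-0.107,0,0,7],
    [0.28,-0.022,-0.24,-0.107,0,0,8],
    [0.28,-0.024,-0.28,-0.107,0,0,9],
    [0.28,-0.026,-0.32,-0.107,0,0,9.7],
    [0.28,-0.028,-0.35,-0.107,0,0,9.7]
  ]
}}

```text
time_s: 7.33
eef_pos: [0.442, 0.0901, 0.2788]
eef_rot: [-3.142, 0.002, -0.107]
ft_force: [1.2, 0.6, -1.4]
grip_width: 0.365
```

Call:
{"op": "carry_out", "data": {
  "rows": [
    [0.28,0,-0.02,0,0,0,0],
    [0.28,0,-0.032,0,0,0,0],
    [0.28,0,-0.038,0,0,0,0],
    [0.28,0,-0.039,0,0,0,0],
    [0.28,0,-0.039,0,0,0,0],
    [0.28,0,-0.039,0,0,0,0],
    [0.28,0,-0.039,0,0,0,0]
  ]
}}

```text
time_s: 7.92
eef_pos: [0.4473, 0.1256, 0.2795]
eef_rot: [3.141, 0.0, -0.108]
ft_force: [0.1, 0.6, -2.2]
grip_width: 0.367
```

Run:
```python
from h import *; import pickle
np.set_printoptions(precision=4,suppress=True)
s=arm.state();print(s['eef_pos'],s['eef_rot'],s['qd'],s['ft_force'],s['grip_width'])
p=arm.camera_params('wrist');pickle.dump(p,open('w3p.pkl','wb'))
im=arm.read_camera('wrist');np.save('w3.npy',im)
P=fproj(p,[[.48,.125,.06],[.58,.11,0]]);print(P)
x,y=P[0].astype(int); x0=x-70;y0=y-62
print('crop',x0,y0); save('w3.png',im,5,(x0,y0,x0+140,y0+100))
```

```text
[0.4473 0.1256 0.2795] [ 3.1414  0.0003 -0.1078] [ 0.0016 -0.0032 -0.0012  0.0019  0.0023  0.0018] [ 0.0763  0.594  -2.1884] 0.3672583332495892
[[277.1586 158.7892]
 [280.4525  79.5649]]
crop 207 96
```

View pics/w3.png

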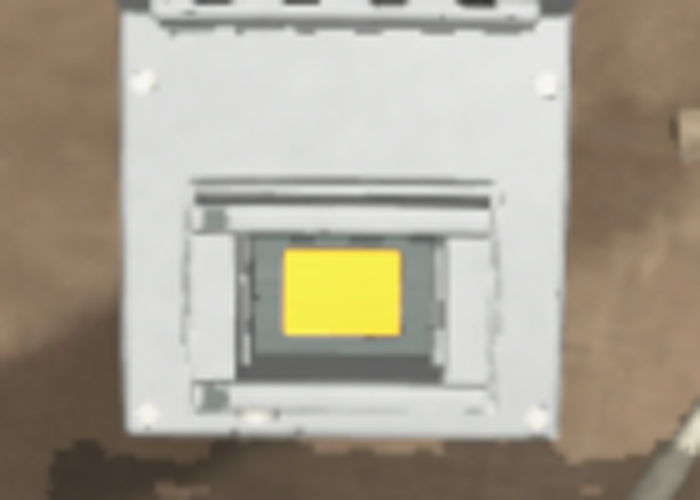

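Run:
```python
from h import *; import pickle
np.set_printoptions(precision=4,suppress=True)
p=pickle.load(open('w3p.pkl','rb')); print(p['T'][:3,3])
def pts(L,z): return np.array([fat(p,207+x/5-.4,96+y/5-.4,z)[:2] for x,y in L])
def rep(n,L,z):
    X=pts(L,z);d=X[0]-X[1]+X[3]-X[2];print(n,z,X.mean(0),np.linalg.norm(np.diff(X,axis=0),axis=1),'yaw',np.arctan2(-d[0],d[1]))
for z in (.052,.058,.064,.07):
    rep('open',[(236,234),(448,234),(448,382),(236,382)],z)
    rep('outer',[(192,206),(492,206),(492,413),(192,412)],z)
rep('base',[(122,15),(570,15),(556,437),(128,433)],.006)
for z in (.02,.03,.038): rep('plate',[(284,248),(401,248),(401,336),(284,336)],z)
X=pts([(128,433),(556,437)],.006);print(X,X.mean(0))
```

```text
[0.5317 0.117  0.4458]
open 0.052 [0.4812 0.1276] [0.0512 0.0365 0.0521] yaw -0.10971402609226402
outer 0.052 [0.4808 0.1276] [0.0723 0.0512 0.0741] yaw -0.11142856295042664
open 0.058 [0.4819 0.1274] [0.0504 0.036  0.0513] yaw -0.10971402609226508
outer 0.058 [0.4816 0.1275] [0.0712 0.0504 0.073 ] yaw -0.11142856295042677
open 0.064 [0.4827 0.1273] [0.0496 0.0354 0.0505] yaw -0.10971402609226398
outer 0.064 [0.4824 0.1273] [0.0701 0.0496 0.0719] yaw -0.11142856295042577
open 0.07 [0.4835 0.1271] [0.0488 0.0348 0.0497] yaw -0.10971402609226451
outer 0.07 [0.4832 0.1272] [0.069  0.0488 0.0707] yaw -0.1114285629504263
base 0.006 [0.4978 0.1259] [0.1195 0.1162 0.1188] yaw -0.11463649941071048
plate 0.02 [0.4813 0.1278] [0.0306 0.0234 0.0309] yaw -0.10975897781146354
plate 0.03 [0.4825 0.1276] [0.0298 0.0228 0.0301] yaw -0.10975897781146556
plate 0.038 [0.4834 0.1274] [0.0293 0.0224 0.0296] yaw -0.10975897781146483
[[0.4474 0.1918]
 [0.4333 0.0738]] [0.4404 0.1328]
```

Run:
```python
from h import *; import pickle
np.set_printoptions(precision=4,suppress=True)
p=pickle.load(open('w3p.pkl','rb'))
W=np.eye(4);W[:3,:3]=R.from_euler('xyz',[3.1414,.0003,-.1078]).as_matrix();W[:3,3]=[.4473,.1256,.2795]
q=dict(p);q['T']=np.linalg.inv(W)@p['T']   # camera in tool frame
for z in (-.0232,-.0212,-.0252):
    X=np.array([fat(q,190+x/2.7-.3,170+y/2.7-.3,z)[:2] for x,y in [(168,240),(318,240),(308,388),(173,388)]])
    print(z,X.mean(0),np.linalg.norm(np.diff(X,axis=0),axis=1))
print(move([.4822,.1274,.155],-.110))
```

```text
-0.0232 [ 0.0009 -0.0005] [0.027  0.0325 0.0265]
-0.0212 [-0.0003 -0.0005] [0.0274 0.0329 0.0269]
-0.0252 [ 0.0021 -0.0005] [0.0266 0.032  0.0261]
(array([ 34.4,  -5.5, 124.6]), array([0.  , 0.  , 0.12]))
```

Call:
{"op": "carry_out", "data": {
  "rows": [
    [0.28,0.01,-0.002,0.01,0,0,0.1],
    [0.28,0.02,-0.004,0.03,0,0,0.1],
    [0.28,0.03,-0.005,0.055,0,0,0.1],
    [0.28,0.035,-0.0055,0.085,0,0,0.1],
    [0.28,0.035,-0.0055,0.11,0,0,0.1],
    [0.28,0.035,-0.0055,0.123,0,0,0.1],
    [0.28,0.035,-0.0055,0.13,0,0,0.1],
    [0.28,0.035,-0.0055,0.13,0,0,0.1],
    [0.28,0.035,-0.0055,0.13,0,0,0.1],
    [0.28,0.035,-0.0055,0.13,0,0,0.1]
  ]
}}

```text
time_s: 8.8
eef_pos: [0.4834, 0.1281, 0.1508]
eef_rot: [-3.141, -0.002, -0.109]
ft_force: [0.1, -0.3, -1.8]
grip_width: 0.366
```

Run:
```python
from h import *
s=arm.state();print(s['eef_pos'],s['eef_rot'],s['ft_force'],s['grip_width'])
print(move([.4827,.1274,.125],-.110))
b=arm.read_camera('side'); a=arm.read_camera('wrist')
P=proj(arm.camera_params('side'),[.482,.127,.08])[0].astype(int);x,y=P
f=lambda i:cv2.resize(i,(int(450*i.shape[1]/i.shape[0]),450),interpolation=2)
m=np.hstack([f(a[170:330,190:370]),f(b[y-70:y+40,x-45:x+45])]);save('g3.png',m,790/m.shape[1])
```

```text
[0.48341808 0.1281227  0.15082096] [-3.14105308e+00 -1.92785340e-03 -1.08680282e-01] [ 0.1113657  -0.25095979 -1.83603924] 0.3662381499243639
(array([-0.7,  0.8, 25.8]), array([-0.03, -0.11,  0.08]))
```

View pics/g3.png

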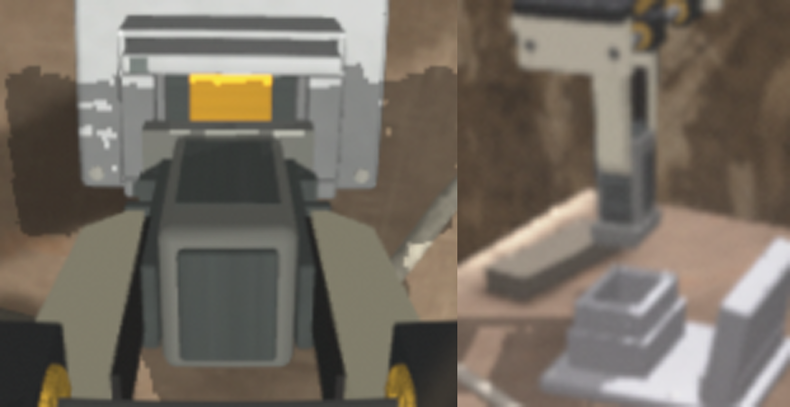

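Aligned: the plate column is at 231 and the pack at 228. I descend above the mouth, then feel for it.

Call:
{"op": "carry_out", "data": {
  "rows": [
    [0.28,-0.0005,0.0005,0.006,0,0,0.1],
    [0.28,-0.0005,0.0005,0.013,0,0,0.1],
    [0.28,-0.0005,0.0005,0.019,0,0,0.1],
    [0.28,-0.0005,0.0005,0.024,0,0,0.1],
    [0.28,-0.0005,0.0005,0.024,0,0,0.1],
    [0.28,-0.0005,0.0005,0.024,0,0,0.1]
  ]
}}

```text
time_s: 9.4
eef_pos: [0.482, 0.1277, 0.1252]
eef_rot: [3.141, 0.001, -0.11]
ft_force: [0.0, -0.5, -2.1]
grip_width: 0.366
```

Call:
{"op": "carry_out", "data": {
  "rows": [
    [0.28,0,0,0.002,0,0,0],
    [0.28,0,0,0.004,0,0,0],
    [0.28,0,0,0.006,0,0,0],
    [0.28,0,0,0.008,0,0,0],
    [0.28,0,0,0.008,0,0,0]
  ]
}}

```text
time_s: 9.82
eef_pos: [0.482, 0.1277, 0.1173]
eef_rot: [3.141, 0.001, -0.11]
ft_force: [-0.5, -1.2, -2.1]
grip_width: 0.363
```

Call:
{"op": "carry_out", "data": {
  "rows": [
    [0.28,0,0,0.002,0,0,0],
    [0.28,0,0,0.004,0,0,0],
    [0.28,0,0,0.006,0,0,0],
    [0.28,0,0,0.006,0,0,0]
  ]
}}

```text
time_s: 10.15
eef_pos: [0.482, 0.1277, 0.1112]
eef_rot: [3.141, 0.001, -0.11]
ft_force: [0.7, 0.1, -1.6]
grip_width: 0.365
```

Call:
{"op": "carry_out", "data": {
  "rows": [
    [0.28,0,0,0.002,0,0,0],
    [0.28,0,0,0.004,0,0,0],
    [0.28,0,0,0.006,0,0,0],
    [0.28,0,0,0.006,0,0,0]
  ]
}}

```text
time_s: 10.48
eef_pos: [0.4821, 0.1277, 0.1053]
eef_rot: [3.142, 0.0, -0.11]
ft_force: [-0.5, 0.4, -2.1]
grip_width: 0.367
```

Call:
{"op": "carry_out", "data": {
  "rows": [
    [0.28,0,0,0.002,0,0,0],
    [0.28,0,0,0.004,0,0,0],
    [0.28,0,0,0.006,0,0,0],
    [0.28,0,0,0.006,0,0,0]
  ]
}}

```text
time_s: 10.82
eef_pos: [0.4821, 0.1277, 0.0992]
eef_rot: [3.142, 0.0, -0.11]
ft_force: [1.2, -0.1, -2.9]
grip_width: 0.367
```

Call:
{"op": "carry_out", "data": {
  "rows": [
    [0.28,0,0,0.002,0,0,0],
    [0.28,0,0,0.004,0,0,0],
    [0.28,0,0,0.005,0,0,0],
    [0.28,0,0,0.005,0,0,0]
  ]
}}

```text
time_s: 11.15
eef_pos: [0.4821, 0.1277, 0.0944]
eef_rot: [3.142, 0.0, -0.11]
ft_force: [0.2, 1.0, -2.2]
grip_width: 0.366
```

Now inside the bay with no resistance. I go down in 3 mm steps until I feel the contact.

Call:
{"op": "carry_out", "data": {
  "rows": [
    [0.28,0,0,0.001,0,0,0],
    [0.28,0,0,0.002,0,0,0],
    [0.28,0,0,0.003,0,0,0],
    [0.28,0,0,0.003,0,0,0]
  ]
}}

```text
time_s: 11.48
eef_pos: [0.4822, 0.1277, 0.0915]
eef_rot: [-3.142, 0.0, -0.11]
ft_force: [0.1, 0.2, -1.6]
grip_width: 0.361
```

Call:
{"op": "carry_out", "data": {
  "rows": [
    [0.28,0,0,0.001,0,0,0],
    [0.28,0,0,0.002,0,0,0],
    [0.28,0,0,0.003,0,0,0],
    [0.28,0,0,0.003,0,0,0]
  ]
}}

```text
time_s: 11.82
eef_pos: [0.4821, 0.1277, 0.0884]
eef_rot: [3.142, 0.0, -0.11]
ft_force: [0.1, -0.6, -3.8]
grip_width: 0.365
```

Call:
{"op": "carry_out", "data": {
  "rows": [
    [0.28,0,0,0.001,0,0,0],
    [0.28,0,0,0.002,0,0,0],
    [0.28,0,0,0.003,0,0,0],
    [0.28,0,0,0.003,0,0,0]
  ]
}}

```text
time_s: 12.15
eef_pos: [0.4821, 0.1277, 0.0854]
eef_rot: [3.142, 0.0, -0.11]
ft_force: [0.8, -0.7, -2.7]
grip_width: 0.368
```

Call:
{"op": "carry_out", "data": {
  "rows": [
    [0.28,0,0,0.001,0,0,0],
    [0.28,0,0,0.002,0,0,0],
    [0.28,0,0,0.003,0,0,0],
    [0.28,0,0,0.003,0,0,0]
  ]
}}

```text
time_s: 12.48
eef_pos: [0.4821, 0.1277, 0.0825]
eef_rot: [3.142, 0.0, -0.11]
ft_force: [0.8, -0.3, -2.4]
grip_width: 0.369
```

Call:
{"op": "carry_out", "data": {
  "rows": [
    [0.28,0,0,0.001,0,0,0],
    [0.28,0,0,0.002,0,0,0],
    [0.28,0,0,0.002,0,0,0],
    [0.28,0,0,0.002,0,0,0]
  ]
}}

```text
time_s: 12.82
eef_pos: [0.4823, 0.1277, 0.0807]
eef_rot: [-3.142, -0.0, -0.11]
ft_force: [0.2, -0.5, 0.0]
grip_width: 0.367
```

Call:
{"op": "carry_out", "data": {
  "rows": [
    [0.28,0,0,0.001,0,0,0],
    [0.28,0,0,0.002,0,0,0],
    [0.28,0,0,0.002,0,0,0],
    [0.28,0,0,0.002,0,0,0]
  ]
}}

```text
time_s: 13.15
eef_pos: [0.4823, 0.1277, 0.0787]
eef_rot: [-3.142, -0.0, -0.11]
ft_force: [0.4, -0.6, 2.2]
grip_width: 0.365
```

Contact met at TCP about 0.081, so the stop should be near 0.073.

Call:
{"op": "carry_out", "data": {
  "rows": [
    [0.28,0,0,0.001,0,0,0],
    [0.28,0,0,0.002,0,0,0],
    [0.28,0,0,0.002,0,0,0],
    [0.28,0,0,0.002,0,0,0]
  ]
}}

```text
time_s: 13.48
eef_pos: [0.4823, 0.1277, 0.0767]
eef_rot: [-3.142, -0.0, -0.11]
ft_force: [0.3, -0.3, 2.5]
grip_width: 0.367
```

Call:
{"op": "carry_out", "data": {
  "rows": [
    [0.28,0,0,0.001,0,0,0],
    [0.28,0,0,0.0015,0,0,0],
    [0.28,0,0,0.0015,0,0,0],
    [0.28,0,0,0.0015,0,0,0]
  ]
}}

```text
time_s: 13.82
eef_pos: [0.4822, 0.1277, 0.0751]
eef_rot: [-3.142, -0.0, -0.11]
ft_force: [0.9, -0.6, 3.2]
grip_width: 0.366
```

Call:
{"op": "carry_out", "data": {
  "rows": [
    [0.28,0,0,0.0005,0,0,0],
    [0.28,0,0,0.001,0,0,0],
    [0.28,0,0,0.001,0,0,0],
    [0.28,0,0,0.001,0,0,0]
  ]
}}

```text
time_s: 14.15
eef_pos: [0.4822, 0.1277, 0.0741]
eef_rot: [-3.142, -0.0, -0.11]
ft_force: [1.0, -0.2, 3.6]
grip_width: 0.367
```

Call:
{"op": "carry_out", "data": {
  "rows": [
    [0.28,0,0,0.0005,0,0,0],
    [0.28,0,0,0.001,0,0,0],
    [0.28,0,0,0.001,0,0,0],
    [0.28,0,0,0.001,0,0,0]
  ]
}}

```text
time_s: 14.48
eef_pos: [0.4822, 0.1277, 0.0731]
eef_rot: [-3.142, -0.0, -0.11]
ft_force: [0.2, -0.1, 3.7]
grip_width: 0.367
```

Call:
{"op": "carry_out", "data": {
  "rows": [
    [0.28,0,0,0.0005,0,0,0],
    [0.28,0,0,0.0005,0,0,0],
    [0.28,0,0,0.0005,0,0,0]
  ]
}}

```text
time_s: 14.73
eef_pos: [0.4822, 0.1277, 0.0727]
eef_rot: [-3.142, -0.0, -0.11]
ft_force: [0.5, -1.2, 5.1]
grip_width: 0.368
```

Call:
{"op": "carry_out", "data": {
  "rows": [
    [0.28,0,0,0.0005,0,0,0],
    [0.28,0,0,0.0005,0,0,0],
    [0.28,0,0,0.0005,0,0,0]
  ]
}}

```text
time_s: 14.98
eef_pos: [0.4824, 0.1277, 0.0725]
eef_rot: [-3.141, -0.001, -0.11]
ft_force: [-0.5, -0.8, 9.0]
grip_width: 0.365
```

Call:
{"op": "carry_out", "data": {
  "rows": [
    [0.28,0,0,0.0005,0,0,0],
    [0.28,0,0,0.0005,0,0,0],
    [0.28,0,0,0.0005,0,0,0]
  ]
}}

```text
time_s: 15.23
eef_pos: [0.4826, 0.1277, 0.0725]
eef_rot: [-3.141, -0.001, -0.11]
ft_force: [-1.7, -0.9, 14.5]
grip_width: 0.366
```

Hard stop felt at 0.0725 with 14.5 N. I'll let the tabs spring out.

Call:
{"op": "carry_out", "data": {
  "rows": [
    [0.2,0,0,0,0,0,0],
    [0.12,0,0,0,0,0,0],
    [0.04,0,0,0,0,0,0],
    [-0.04,0,0,0,0,0,0],
    [-0.12,0,0,0,0,0,0],
    [-0.2,0,0,0,0,0,0],
    [-0.4,0,0,0,0,0,0],
    [-0.4,0,0,0,0,0,0],
    [-0.4,0,0,0,0,0,0]
  ]
}}

```text
time_s: 15.98
eef_pos: [0.4819, 0.1277, 0.0714]
eef_rot: [3.141, 0.001, -0.11]
ft_force: [-1.0, 0.1, -0.1]
grip_width: 0.693
```

Run:
```python
from h import *
s=arm.state();print(s['eef_pos'],s['ft_force'],s['grip_width'])
a=arm.read_camera('wrist');b=arm.read_camera('side')
x,y=proj(arm.camera_params('side'),[.482,.127,.08])[0].astype(int)
f=lambda i:cv2.resize(i,(int(450*i.shape[1]/i.shape[0]),450),interpolation=2)
m=np.hstack([f(a[170:330,190:370]),f(b[y-50:y+40,x-40:x+40])]);save('g4.png',m,790/m.shape[1])
```

```text
[0.4819248  0.12769668 0.07140497] [-0.95455634  0.12180765 -0.11064423] 0.6930433497525017
```

View pics/g4.png

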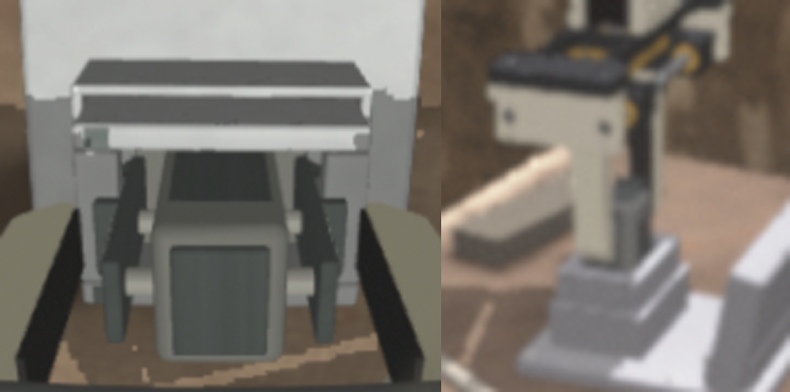

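Both tabs are out, the fingers are clear and the pack is seated. I retreat straight up.

Call:
{"op": "carry_out", "data": {
  "rows": [
    [-0.4,0,0,-0.01,0,0,0],
    [-0.4,0,0,-0.025,0,0,0],
    [-0.4,0,0,-0.05,0,0,0],
    [-0.4,0,0,-0.08,0,0,0],
    [-0.4,0,0,-0.11,0,0,0],
    [-0.4,0,0,-0.14,0,0,0],
    [-0.4,-0.02,0,-0.17,0,0,0],
    [-0.4,-0.03,0,-0.2,0,0,0],
    [-0.4,-0.035,0,-0.208,0,0,0],
    [-0.4,-0.035,0,-0.208,0,0,0]
  ]
}}

```text
time_s: 16.92
eef_pos: [0.4475, 0.1318, 0.2824]
eef_rot: [-3.14, -0.005, -0.11]
ft_force: [1.3, -0.4, -0.5]
grip_width: 0.7
```

Call:
{"op": "carry_out", "data": {
  "rows": [
    [-0.4,0,0,0,0,0,0],
    [-0.4,0,0,0,0,0,0],
    [-0.4,0,0,0,0,0,0],
    [-0.4,0,0,0,0,0,0],
    [-0.4,0,0,0,0,0,0],
    [-0.4,0,0,0,0,0,0]
  ]
}}

```text
time_s: 17.42
eef_pos: [0.4474, 0.1315, 0.2791]
eef_rot: [3.141, 0.001, -0.11]
ft_force: [0.2, -0.2, 0.1]
grip_width: 0.696
```

Run:
```python
from h import *;import pickle
s=arm.state();print(s['eef_pos'],s['ft_force'],s['qd'].round(3))
p=arm.camera_params('wrist');a=arm.read_camera('wrist');pickle.dump(p,open('w5p.pkl','wb'));np.save('w5.npy',a)
ps=arm.camera_params('side');b=arm.read_camera('side')
c,w=np.array([.4825,.1275]),-.110
x,y=fproj(p,[.4825,.1275,.07])[0].astype(int);X,Y=proj(ps,[.4825,.1275,.07])[0].astype(int)
f=lambda i:cv2.resize(i,(400,400),interpolation=2)
A=f(a[y-40:y+40,x-40:x+40]);B=f(b[Y-35:Y+35,X-35:X+35])
Rm=np.array([[np.cos(w),-np.sin(w)],[np.sin(w),np.cos(w)]])
# predicted top-face outline when caught (underside = stop+2 mm), drawn in red
z=.0725-.0528+.002+.076; print('z top',z)
C=np.array([np.r_[c+Rm@[i*.017,j*.014],z] for i,j in [(1,1),(1,-1),(-1,-1),(-1,1)]])
m1=((fproj(p,C)-[x-40,y-40]+.5)*5).astype(np.int32); m2=((proj(ps,C)-[X-35,Y-35]+.5)*400/70).astype(np.int32)
cv2.polylines(A,[m1],True,(255,0,0));cv2.polylines(B,[m2],True,(255,0,0))
save('end.png',np.hstack([A,B]))
```

```text
[0.44739875 0.13148007 0.27911536] [ 0.23565448 -0.24340898  0.13366661] [ 0.001 -0.005 -0.002 -0.001 -0.     0.001]
z top 0.0977
```

View pics/end.png

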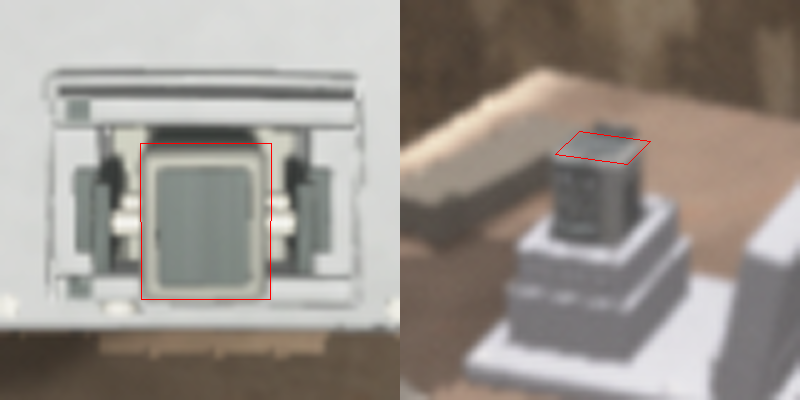

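The pack's top matches the predicted "caught" outline in both views, upright and with both tabs out. Uncaught, it would stand at least 6 mm higher. I'm handing in.

```bash
python3 -c "
from plant import arm
print(arm.close_job())"
```

```text
the job is handed in; nothing more can be done
None
```

The grey pack is out of the charger and snapped into the readout's bay, and I handed the job in at about 17.5 s of the 64 s allowed. I don't have the judge's verdict.

- **Charger:** I pinched the tabs to about 34 mm by jaw reading. The pack lifted with only about 2 N (its own weight), so the catches were free. The grip force itself can't be read. An upward force of up to 9 N showed on the wrist while the jaws closed, and it went away once I lifted.
- **Readout:** I felt the sprung contact at TCP z of about 0.081 m and the hard stop at 0.0725 m. That matches the 8 mm of travel expected. The greatest wrist force I read while pressing was 14.5 N, or roughly 16–17 N on the bay with the pack's weight. I then opened the fingers, and both tabs sprang out before I drew the hand up.
- **Last checks:** In the wrist and side pictures the pack stands upright on the bay's axis, both tabs are out, and its top agrees with the predicted caught height to within about 2 mm. The wrist force was near zero with the arm clear. The contact travel itself can't be read, so "caught" rests on that height match.
- **Not checked:** I took no final picture to compare the bystander tools. The arm's path kept well clear of them, and no wrist-force reading suggested a touch.

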